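Put the soap and tins away in the utility-room drawers

ROBOT

A 6-joint arm with a two-finger parallel gripper is mounted at the origin on the work surface. World frame = base frame: x ahead of the robot, y to its left, z up, the work surface at z = 0. Lengths are in m, angles in rad, forces in N, time in s.
With the tool pointing down it reaches from about 0.25 to 0.725 m from the base axis. Payload 4 kg.
Tool frame: the origin (TCP) lies on the centre line of the jaws, within the pads' length; the fingertips stand 17 mm ahead of it and the grasp point (between the pads) lies 2 mm behind it; z points along the fingers, y is the line along which they close (so a half turn about z gives the same grasp; the last joint's range is limited). The gripper opens to 85 mm and grips with 20 to 120 N. Pads are 22 mm wide; open, the fingers measure 114 mm over their backs; the gripper's body (76 mm by 85 mm) begins 54 mm behind the grasp point. The pads swing forward as they close: fully open they stand 13 mm farther back than shut.
Start: joints at [1.112, 0.241, 0.005, 1.335, 0, 1.571], TCP at [0.221, 0.448, 0.248] pointing down, gripper open.
Joint ranges: [-2.72, 2.72], [-1.05, 1.87], [-1.09, 1.28], [-1.99, 2.15], [-1.42, 1.44], [-3.14, 3.14]. Speed limits (rad/s): [2.79, 2.79, 3.14, 3.14, 3.14, 3.14].

INTERFACE

Orientations are given as a unit quaternion [x, y, z, w].
In Python, from workcell import bot, camera, get_calibration gives the robot as it stands.
- The arm moves only by the tool apply_moves, never from a script. Its argument "steps" is a list of rows, each a list of 3 entries, a list of its own where there are three numbers: the shift along the tool's x, y, z as a fraction of full scale, then the turn, a rotation vector about the tool's x, y, z as a fraction of full scale, then the opening, from 0 (shut) to 1 (fully open). A call has exactly 8 rows; each row shifts and turns the commanded pose from where the row before left it, along the tool's axes as they then stand; what a row does not reach is not made up. Full scale, the value 1, is 20 cm for a shift and pi rad for a turn. A row lasts 1/12 s, in which the tool goes at most 41.7 mm and 7.16 degrees, less where a joint would pass 70% of its speed; a pose out of reach is approached as far as the arm can. A call with a number of a shift or a turn outside -1 to 1 is refused whole. A call with a gripper value outside its range is refused whole. The fingers move at their own pace and stop on an object; the grip force is fixed at half the most. Time passes only in rows, so rows that do not move let the fingers close, or fill a call up. It gives the time, the measured TCP pose, the force, the opening and the grip force at its end, in the units of the state.
- bot.get_obs(): the state, without advancing time (a new reading comes with each control period).
- camera(name): name is "side" or "top"; returns (picture, depth): 480x640x3 uint8, red, green, blue; 480x640 float32, m along the optical axis (not along the pixel's ray), 0 where there is no reading.
- get_calibration(name): a dict with "fov_y" (degrees; the focal length in pixels is half the picture's height over the tangent of half this angle, whatever the lens; pixels are square), "cx", "cy" (the principal point, pixels), "rvec" (rotation vector, rad) and "tvec" (3), from world to camera coordinates, as OpenCV has them. Camera axes: x right, y down, z forward; pixel columns grow to the right and rows downward; lengths in m; the calibration is good to about 2 mm. A picture is of the moment at which its call begins. get_calibration takes no time and is no camera call.
- bot.job_done(): hands the job in; it is judged then, once.
The state is a dict: "clock": time; "joint_pos": joint angles; "joint_vel": joint speeds; "tau": joint torques, N m; "eef_pos": TCP position; "tool_rot": TCP orientation; "ft_force": force on the tool from outside, world axes, zero at the start; "ft_torque": the same for the moment, N m; "grip_width": finger opening in m; "grasp_force": force on a finger pad.
Only numpy, scipy, OpenCV 4.12 (cv2) and the standard library are available. Lean on these libraries where they do the work, as an engineer would, in place of code of your own. Each camera call takes 0.05 s, during which the arm holds its last target. There are 200 camera calls.

TASK

Put the laundry things away: press the handle-less drawer so that it springs open, lay every soap bar in it and every round tin upright in the open drawer with the knob, nothing stacked, and then push both drawers fully home. The handle-less drawer has a push-push catch, so after each press check whether it stayed open or shut; both must end shut, and the other things on the worktop are to be left where they are.

Things in the scene. Friction and masses are not known exactly. Their poses are not given: they have to be found in the camera images.
- soap_unit: low cream box with a wooden top, 190 deep (x) x 205 wide (y) x 85 mm high, fixed to the worktop, turned up to 0.12 rad; it holds the drawer without handle. Origin: centre of its underside (the box spans x -90 to +100 mm); x points away from the robot; the drawer opens towards -x. The two units may stand either way round
- soap_drawer (a joint): Handle-less drawer with push-push catch. Metres: 0 shut and caught (rests at 0 to 0.003), 0.125 fully open, -0.010 pressed to the stop. A spring drives it out (4.5 N shut, 1.7 N open). Starts shut. Press it 6 mm or more past 0 (best to the stop, about 7 N) and let go: if it was shut it springs open to 0.125, if it was open it returns to 0 and is caught. A shorter push leaves it as it was.
- soap_drawer_face (a point): centre of the handle-less drawer's front face, 44 mm above the worktop (moves with the drawer); panel 203 wide, 72 high (8 to 80 mm above the worktop), 16 mm thick. Shut, its face stands 28 mm in front of the box. x axis points into the unit, the way to push; y to the left along the face. The face is bare.
- tin_unit: low cream box with a wooden top, 190 deep (x) x 205 wide (y) x 85 mm high, fixed to the worktop, turned up to 0.12 rad; it holds the drawer with the knob. Origin: centre of its underside (the box spans x -90 to +100 mm); x points away from the robot; the drawer opens towards -x. The two units may stand either way round
- tin_drawer (a joint): Drawer with a round metal knob, no spring. Metres: 0 fully home, 0.125 fully open (towards the robot). Starts open, at 0.112 to 0.125; slides with under 1 N. Over the last 12 mm it is pushed over a sprung detent (about 3 N), which then draws it against its stop at 0 and holds it.
- tin_drawer_face (a point): centre of the knobbed drawer's front face, 44 mm above the worktop (moves with the drawer); panel 203 wide, 72 high (8 to 80 mm above the worktop), 16 mm thick. x axis points into the unit, the way to push; y to the left along the face. A knob, 28 mm across, sticks out 43 mm at the centre; the panel 60 mm to either side of it is free to push on.
- soap_drawer_floor (a point): centre of the inner floor of the handle-less drawer, 18 mm above the worktop (moves with the drawer). x points into the unit, y to the left, z up. Inside 125 mm along x, 170 mm along y; sides and back rise 40 mm above this floor, the front panel 62 mm. Open, the inside is all clear of the box; shut, the roof is 55 mm above this floor.
- tin_drawer_floor (a point): centre of the inner floor of the knobbed drawer, 18 mm above the worktop (moves with the drawer). x points into the unit, y to the left, z up. Inside 125 mm along x, 170 mm along y; sides and back rise 40 mm above this floor, the front panel 62 mm. Open, the inside is all clear of the box; shut, the roof is 55 mm above this floor.
- bar1: plain pale soap bar, a rounded block 62 x 46 x 32 mm (x, y, z), about 0.12 kg; may be absent. Origin at its centre, x along its length; it starts flat on the worktop near the right of the units. Gripped across its length it fits three abreast in the drawer.
- bar2: plain pale soap bar, a rounded block 62 x 46 x 32 mm (x, y, z), about 0.12 kg; may be absent. Origin at its centre, x along its length; it starts flat on the worktop near the right of the units. Gripped across its length it fits three abreast in the drawer.
- bar3: plain pale soap bar, a rounded block 62 x 46 x 32 mm (x, y, z), about 0.12 kg; may be absent. Origin at its centre, x along its length; it starts flat on the worktop near the right of the units. Gripped across its length it fits three abreast in the drawer.
- tin1: closed round metal tin, diameter 62 mm, 42 mm high, about 0.14 kg; may be absent. Origin at its centre, z along its axis; it starts upright on the worktop near the right of the units.
- tin2: closed round metal tin, diameter 62 mm, 42 mm high, about 0.14 kg; may be absent. Origin at its centre, z along its axis; it starts upright on the worktop near the right of the units.
- dosing_cup: bystander, to be left alone: white plastic cup, 66 mm across, 55 mm high, right of the units. Origin at the centre of its underside.
- brush: bystander, to be left alone: wooden scrubbing brush lying bristles down, 150 x 50 x 40 mm, to the right. Origin at the centre of its underside.
- lint_roller: bystander, to be left alone: lint roller lying on its side, roll 48 mm thick, 200 mm long with its handle, to the left. Origin at the centre of its underside.
- softener_jar: bystander, to be left alone: glass jar, 80 mm across, 120 mm high, to the left. Origin at the centre of its underside.
- peg_box: bystander, to be left alone: open wooden peg box, 160 x 120 x 60 mm, at the right, nearer the robot. Origin at the centre of its underside.
Mind the look-alikes: they are no part of the job. What is shaped like the bar1 but blue, purple or red is not meant.

How it is judged:
On the way, in this order (a step that is already met when the one before it is completed fails the run):
1. the handle-less drawer has sprung open (value of joint soap_drawer above 0.1 m), for 0.2 s.
2. every soap bar present lies in the open handle-less drawer (value of joint soap_drawer above 0.06 m and x of bar1 in the frame of soap_drawer_floor between -0.0625 and 0.0625 m and y of bar1 in the frame of soap_drawer_floor between -0.085 and 0.085 m and z of bar1 in the frame of soap_drawer_floor between 0.008 and 0.027 m and x of bar2 in the frame of soap_drawer_floor between -0.0625 and 0.0625 m and y of bar2 in the frame of soap_drawer_floor between -0.085 and 0.085 m and z of bar2 in the frame of soap_drawer_floor between 0.008 and 0.027 m and x of bar3 in the frame of soap_drawer_floor between -0.0625 and 0.0625 m and y of bar3 in the frame of soap_drawer_floor between -0.085 and 0.085 m and z of bar3 in the frame of soap_drawer_floor between 0.008 and 0.027 m), for 0.2 s.
3. the handle-less drawer is pushed shut and its catch holds (value of joint soap_drawer between -0.005 and 0.005 m and contact force between each of the arm, the fingers and soap_drawer below 0.5 N), for 0.3 s.
At the end, for the whole second after the job is handed in: Handle-less drawer shut and caught (within 5 mm), knobbed drawer home (within 3 mm); every soap bar lies on the floor of the handle-less drawer, flat or on a long side, and every tin stands on the floor of the knobbed one, nothing stacked or on end, all at rest (value of joint soap_drawer between -0.005 and 0.005 m and value of joint tin_drawer below 0.003 m and x of bar1 in the frame of soap_drawer_floor between -0.0625 and 0.0625 m and y of bar1 in the frame of soap_drawer_floor between -0.085 and 0.085 m and z of bar1 in the frame of soap_drawer_floor between 0.008 and 0.027 m and linear speed of each of bar1, bar2, bar3, tin1, tin2 below 0.02 m/s and x of bar2 in the frame of soap_drawer_floor between -0.0625 and 0.0625 m and y of bar2 in the frame of soap_drawer_floor between -0.085 and 0.085 m and z of bar2 in the frame of soap_drawer_floor between 0.008 and 0.027 m and x of bar3 in the frame of soap_drawer_floor between -0.0625 and 0.0625 m and y of bar3 in the frame of soap_drawer_floor between -0.085 and 0.085 m and z of bar3 in the frame of soap_drawer_floor between 0.008 and 0.027 m and x of tin1 in the frame of tin_drawer_floor between -0.0625 and 0.0625 m and y of tin1 in the frame of tin_drawer_floor between -0.085 and 0.085 m and z of tin1 in the frame of tin_drawer_floor between 0.008 and 0.027 m and x of tin2 in the frame of tin_drawer_floor between -0.0625 and 0.0625 m and y of tin2 in the frame of tin_drawer_floor between -0.085 and 0.085 m and z of tin2 in the frame of tin_drawer_floor between 0.008 and 0.027 m); the robot touches nothing.
It fails at once if a bystander is moved more than 5 cm (distance of any of dosing_cup, brush, lint_roller, softener_jar, peg_box from where it was at the start of the episode above 0.05 m).
Of bar1, bar2, bar3, tin1, tin2 only 3 to 5 are there at a start; the rules pass over those that are not, and their reading is None.
At some moment in a run one of bar1, bar2, bar3, tin1, tin2 may be knocked a few centimetres aside while the robot is not near it.
Once in a run the grip may slacken for a moment while it holds something.
It also fails if it takes over 210 s, if anything falls off the work surface, if the arm or the gripper's body presses on something with over 40 N, if the wrist force passes 120 N, or if a joint passes its speed limit or range.

## Working session

There is one attempt and no reset: what is moved stays moved. The work goes in short steps, Python scripts to look and compute and a tool call to move; the robot and the scene stay as the last step left them, time stands still between calls to the robot, and variables do not carry over. Pictures are saved under pics/ and viewed, at most 14 in all, crops included, and the job is handed in when it is done.

Besides the shell and the picture viewer there is one more tool, called after "Emit:" as name([rows], argument=value, ...), one row to a line, values as JSON. apply_moves: Moves the arm, as the interface text tells. Its arguments: {"type":"object","properties":{"steps":{"type":"array"}},"required":["steps"]}

```bash
mkdir -p pics; cat > h.py <<'E'
import numpy as np, cv2
from workcell import bot, camera, get_calibration
from scipy.spatial.transform import Rotation as R
def K(n):
    c=get_calibration(n); f=240/np.tan(np.radians(c['fov_y'])/2)
    return f,c['cx'],c['cy'],R.from_rotvec(np.ravel(c['rvec'])).as_matrix(),np.ravel(c['tvec'])
def cloud(n,d):
    f,cx,cy,r,t=K(n); v,u=np.mgrid[:480,:640]
    p=np.stack([(u-cx)/f*d,(v-cy)/f*d,d],-1)
    return (p-t)@r
def proj(n,P):
    f,cx,cy,r,t=K(n); q=np.asarray(P)@r.T+t
    return np.stack([q[...,0]/q[...,2]*f+cx,q[...,1]/q[...,2]*f+cy],-1)
def snap(n,name):
    im,d=camera(n); cv2.imwrite(f'pics/{name}.png',im[:,:,::-1]); np.save(f'pics/{name}.npy',d)
    return im,d,cloud(n,d)
def st():
    o=bot.get_obs(); print({k:np.round(o[k],3) for k in ('clock','joint_pos','eef_pos','tool_rot','ft_force','grip_width','grasp_force')})
E
python3 - <<'E'
from h import *
st()
for n in('top','side'):
    snap(n,n+'0'); print(get_calibration(n))
E
```

```text
{'clock': np.float64(0.0), 'joint_pos': array([1.112, 0.241, 0.004, 1.335, 0.   , 1.571]), 'eef_pos': array([0.221, 0.448, 0.247]), 'tool_rot': array([ 0.227,  0.974, -0.001, -0.   ]), 'ft_force': array([-0.412, -0.742,  0.231]), 'grip_width': np.float64(0.086), 'grasp_force': np.float64(0.0)}
{'fov_y': 48.686439947083386, 'cx': 320.5490824434535, 'cy': 239.64971924980634, 'rvec': array([ 2.13541867, -2.13844553,  0.2081394 ]), 'tvec': array([-0.04124717,  0.53909261,  1.59211839])}
{'fov_y': 52.80000331208714, 'cx': 323.25147020832156, 'cy': 237.02873967278902, 'rvec': array([ 2.0000836 , -0.8438754 ,  0.47190687]), 'tvec': array([-0.36507998,  0.2274009 ,  0.88024807])}
```

View pics/top0.png

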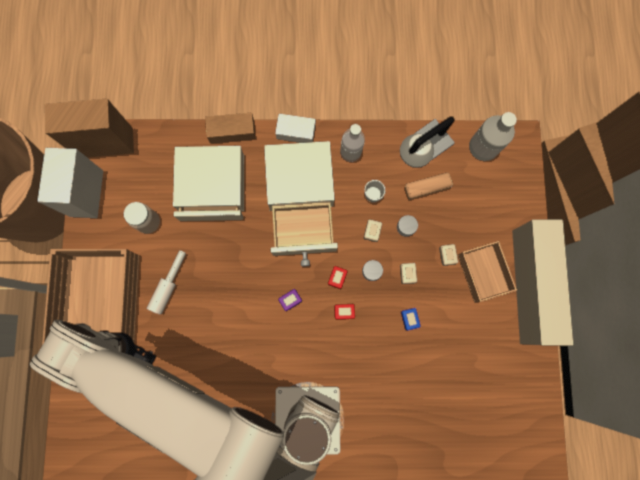

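View pics/side0.png

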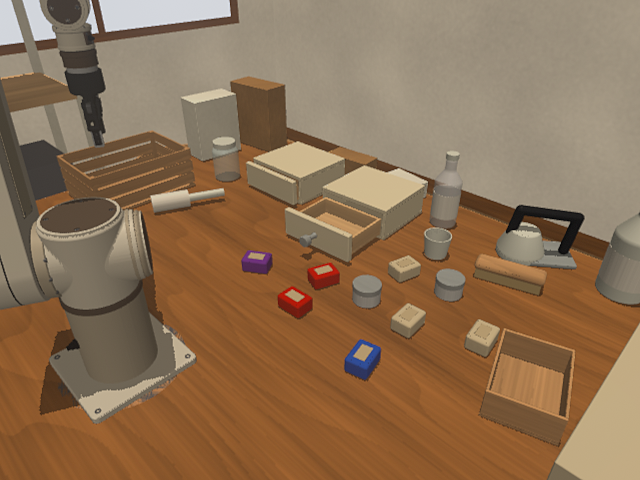

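The top view shows the soap unit (shut) at about (208,180) and the tin unit (drawer open, knob at (306,260)). The pale bars are at (373,230), (409,273) and (449,255), and the tins at (408,226) and (373,270). The look-alikes are red (338,277) and (345,312), purple (290,300) and blue (411,319). Only the three all-pale blocks fit the description. I'll confirm them in a crop and measure.

```bash
cat >> h.py <<'E'
def items(P,im,lo=.022,hi=.062,x0=.2,x1=.8,y0=-.55,y1=.1):
    m=((P[...,2]>lo)&(P[...,2]<hi)&(P[...,0]>x0)&(P[...,0]<x1)&(P[...,1]>y0)&(P[...,1]<y1)).astype(np.uint8)
    n,l,s,c=cv2.connectedComponentsWithStats(m,connectivity=4)
    for i in range(1,n):
        if 60<s[i,4]<1500:
            q=P[l==i]; zt=np.percentile(q[:,2],80); q=q[q[:,2]>zt-.008]
            (cx,cy),(w,h),a=cv2.minAreaRect((q[:,:2]*1000).astype(np.float32))
            if h>w: a+=90; w,h=h,w   # a = direction of long side, deg
            print('px',np.round(c[i]),'n',s[i,4],'xy',round(cx),round(cy),'size',round(w),round(h),'ang',round((a+90)%180-90),'z',round(zt*1000),'rgb',np.round(im[l==i].mean(0)))
E
python3 - <<'E'
from h import *
im=cv2.imread('pics/top0.png')[:,:,::-1]; P=cloud('top',np.load('pics/top0.npy'))
items(P,im)
# units
for nm,(u0,u1,v0,v1) in dict(soap=(165,250,135,222),tin=(260,340,130,215)).items():
    q=P[v0:v1,u0:u1].reshape(-1,3); q=q[(q[:,2]>.078)&(q[:,2]<.095)]
    print(nm,np.median(q[:,2]),cv2.minAreaRect((q[:,:2]*1000).astype(np.float32)))
for (u0,u1,v0,v1) in ((165,250,205,225),(262,345,240,258)):
    q=P[v0:v1,u0:u1].reshape(-1,3); q=q[(q[:,2]>.07)&(q[:,2]<.083)]
    print('panel',len(q),cv2.minAreaRect((q[:,:2]*1000).astype(np.float32)))
cv2.imwrite('pics/c0.png',cv2.resize(im[190:340,260:470,::-1],(798,570),interpolation=cv2.INTER_CUBIC))
E
```

```text
px [418. 162.] n 87 xy 795 -355 size 52 9 ang 89 z 43 rgb [128. 121. 105.]
px [429. 185.] n 705 xy 718 -387 size 149 50 ang -74 z 44 rgb [189. 137.  93.]
px [375. 189.] n 177 xy 697 -212 size 64 60 ang -1 z 55 rgb [133. 126. 109.]
px [303. 206.] n 277 xy 647 15 size 168 21 ang -90 z 58 rgb [150. 125.  88.]
px [330. 226.] n 69 xy 582 -73 size 106 5 ang 4 z 60 rgb [186. 154. 108.]
px [407. 225.] n 315 xy 588 -314 size 62 57 ang -46 z 46 rgb [167. 160. 145.]
px [373. 230.] n 284 xy 574 -206 size 62 46 ang -15 z 36 rgb [202. 185. 145.]
px [449. 254.] n 293 xy 496 -442 size 62 47 ang 7 z 36 rgb [200. 179. 139.]
px [470. 274.] n 287 xy 430 -503 size 165 45 ang 4 z 58 rgb [114.  83.  56.]
px [305. 255.] n 206 xy 482 3 size 187 45 ang -86 z 56 rgb [113. 103.  88.]
px [372. 270.] n 319 xy 446 -202 size 60 60 ang -2 z 47 rgb [182. 174. 158.]
px [408. 273.] n 301 xy 439 -314 size 60 47 ang 1 z 36 rgb [201. 184. 144.]
px [337. 277.] n 295 xy 426 -93 size 62 45 ang -22 z 36 rgb [197.  98.  78.]
px [290. 299.] n 301 xy 357 53 size 61 46 ang -59 z 36 rgb [152. 110. 138.]
px [344. 311.] n 299 xy 320 -114 size 61 45 ang -87 z 36 rgb [201. 102.  82.]
px [411. 319.] n 312 xy 298 -317 size 61 46 ang 14 z 36 rgb [106. 116. 148.]
soap 0.08549182965652617 ((718.8698120117188, 307.52008056640625), (223.13372802734375, 205.67111206054688), 1.400246024131775)
tin 0.08585109161469898 ((744.4058227539062, 25.713348388671875), (193.05303955078125, 205.1691131591797), 4.1206512451171875)
panel 341 ((624.1954345703125, 304.76171875), (35.21107482910156, 200.68505859375), 0.8882285952568054)
panel 280 ((510.3818359375, 8.594879150390625), (16.98435401916504, 200.7108917236328), 4.164322376251221)
```

View pics/c0.png

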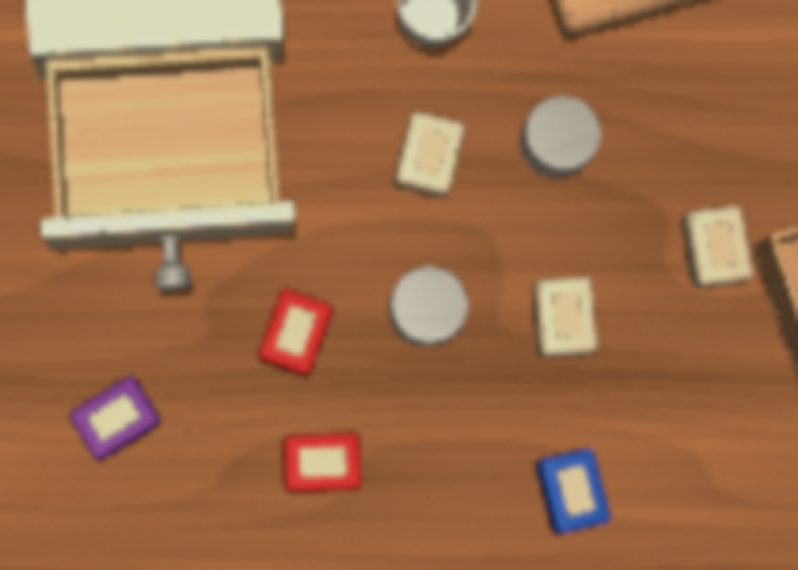

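The crop shows three plain pale bars at crop pixels (430,153), (567,315) and (718,245), each 62x46 mm. They are clearly different from the red, purple and blue ones. First I turn the tool so that its y axis lies along world x, and shut the gripper.

Emit:
apply_moves([
  [[0, 0, 0], [0, 0, 0.039], 0],
  [[0, 0, 0], [0, 0, 0.039], 0],
  [[0, 0, 0], [0, 0, 0.039], 0],
  [[0, 0, 0], [0, 0, 0.039], 0],
  [[0, 0, 0], [0, 0, 0.039], 0],
  [[0, 0, 0], [0, 0, 0.039], 0],
  [[0, 0, 0], [0, 0, 0.039], 0],
  [[0, 0, 0], [0, 0, 0.039], 0],
])

```text
clock: 0.77
eef_pos: [0.2213, 0.448, 0.2478]
tool_rot: [0.661, 0.75, -0.001, 0.0]
ft_force: [-0.4, 1.2, 0.8]
grip_width: 0.0002
grasp_force: 0.0
```

Emit:
apply_moves([
  [[0, 0, 0], [0, 0, 0.032], 0],
  [[-0.08, 0.185, 0], [0, 0, 0], 0],
  [[-0.08, 0.185, 0], [0, 0, 0], 0],
  [[-0.08, 0.185, 0], [0, 0, 0], 0],
  [[-0.08, 0.185, 0], [0, 0, 0], 0],
  [[-0.08, 0.185, 0], [0, 0, 0], 0],
  [[-0.08, 0.185, 0], [0, 0, 0], 0],
  [[-0.08, 0.185, 0], [0, 0, 0], 0],
])

```text
clock: 1.43
eef_pos: [0.4852, 0.3433, 0.2478]
tool_rot: [0.696, 0.718, -0.0, -0.0]
ft_force: [0.6, -0.4, 0.6]
grip_width: -0.0001
grasp_force: 0.0
```

Emit:
apply_moves([
  [[-0.045, 0.05, 0.16], [0, 0, 0], 0],
  [[-0.045, 0.05, 0.16], [0, 0, 0], 0],
  [[-0.045, 0.05, 0.16], [0, 0, 0], 0],
  [[-0.03, 0.05, 0.16], [0, 0, 0], 0],
  [[-0.03, 0.05, 0.16], [0, 0, 0], 0],
  [[-0.03, 0.05, 0.16], [0, 0, 0], 0],
  [[0, 0, 0], [0, 0, 0], 0],
  [[0, 0, 0], [0, 0, 0], 0],
])

```text
clock: 2.1
eef_pos: [0.5434, 0.2999, 0.0535]
tool_rot: [0.696, 0.718, -0.003, -0.001]
ft_force: [-0.6, -0.2, -0.2]
grip_width: 0.0
grasp_force: 0.0
```

Emit:
apply_moves([
  [[0, 0.1, 0], [0, 0, 0], 0],
  [[0, 0.1, 0], [0, 0, 0], 0],
  [[0, 0.03, 0], [0, 0, 0], 0],
  [[0, 0.03, 0], [0, 0, 0], 0],
  [[0, 0.03, 0], [0, 0, 0], 0],
  [[0, 0, 0], [0, 0, 0], 0],
  [[0, 0, 0], [0, 0, 0], 0],
  [[0, 0, 0], [0, 0, 0], 0],
])

```text
clock: 2.77
eef_pos: [0.6023, 0.3044, 0.0592]
tool_rot: [0.695, 0.719, 0.001, -0.0]
ft_force: [-4.1, 0.6, 6.7]
grip_width: 0.0001
grasp_force: 4.4
```

Emit:
apply_moves([
  [[0, 0.03, 0], [0, 0, 0], 0],
  [[0, 0.03, 0], [0, 0, 0], 0],
  [[0, 0, 0], [0, 0, 0], 0],
  [[0, 0, 0], [0, 0, 0], 0],
  [[0, -0.15, 0], [0, 0, 0], 0],
  [[0, -0.2, 0], [0, 0, 0], 0],
  [[0, -0.2, 0], [0, 0, 0], 0],
  [[0, -0.2, 0], [0, 0, 0], 0],
])

```text
clock: 3.43
eef_pos: [0.4633, 0.2992, 0.0577]
tool_rot: [0.696, 0.718, 0.001, 0.0]
ft_force: [-0.6, 0.3, 0.3]
grip_width: 0.0002
grasp_force: 0.0
```

```bash
cat >> h.py <<'E'
def panel(P,x0,x1,y0,y1):
    m=(P[...,0]>x0)&(P[...,0]<x1)&(P[...,1]>y0)&(P[...,1]<y1)&(P[...,2]>.074)&(P[...,2]<.0835)
    q=P[m]; print('panel',len(q),cv2.minAreaRect((q[:,:2]*1000).astype(np.float32)))
E
python3 - <<'E'
from h import *
im,d,P=snap('side','s1')
im,d,P=snap('top','t1'); panel(P,.44,.66,.15,.45); items(P,im)
E
```

```text
panel 289 ((585.2482299804688, 306.45458984375), (204.46864318847656, 148.8302764892578), 89.92593383789062)
px [417. 162.] n 93 xy 796 -354 size 48 9 ang 89 z 44 rgb [123. 117. 101.]
px [428. 185.] n 707 xy 718 -386 size 150 50 ang -74 z 44 rgb [182. 132.  89.]
px [375. 188.] n 172 xy 698 -212 size 63 60 ang 1 z 55 rgb [129. 121. 105.]
px [304. 206.] n 287 xy 647 9 size 181 21 ang -90 z 58 rgb [142. 118.  83.]
px [330. 227.] n 67 xy 574 -74 size 87 5 ang 4 z 60 rgb [180. 148. 104.]
px [407. 225.] n 316 xy 588 -314 size 61 57 ang -45 z 46 rgb [160. 154. 139.]
px [373. 230.] n 281 xy 573 -206 size 62 44 ang -16 z 36 rgb [195. 179. 139.]
px [449. 254.] n 293 xy 496 -443 size 62 46 ang 8 z 37 rgb [193. 172. 134.]
px [305. 255.] n 203 xy 482 3 size 187 45 ang -86 z 56 rgb [109.  99.  83.]
px [470. 276.] n 251 xy 426 -504 size 160 18 ang 18 z 57 rgb [101.  74.  49.]
px [372. 270.] n 320 xy 447 -201 size 60 59 ang 0 z 47 rgb [175. 168. 152.]
px [408. 272.] n 295 xy 439 -315 size 61 45 ang 3 z 37 rgb [195. 179. 139.]
px [337. 277.] n 291 xy 426 -93 size 62 45 ang -21 z 36 rgb [190.  95.  76.]
px [290. 299.] n 299 xy 356 53 size 61 45 ang -58 z 36 rgb [146. 105. 133.]
px [344. 311.] n 300 xy 321 -113 size 61 43 ang -90 z 36 rgb [193.  98.  79.]
px [411. 319.] n 306 xy 297 -317 size 61 46 ang 14 z 36 rgb [102. 112. 144.]
```

View pics/s1.png

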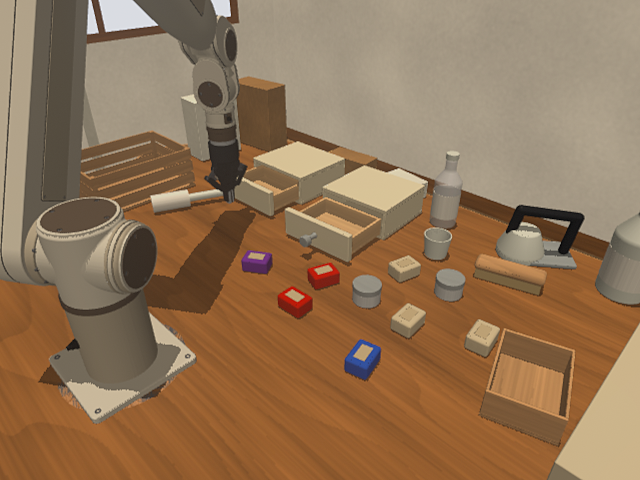

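The soap drawer has sprung open: in the side view its open tray is visible at about (270,190). Next I lift and travel to the bars.

Emit:
apply_moves([
  [[0, -0.2, 0], [0, 0, 0], 1],
  [[0, -0.1, -0.15], [0, 0, 0], 1],
  [[0, 0, -0.2], [0, 0, 0], 1],
  [[-0.1, 0, -0.15], [0, 0, 0], 1],
  [[-0.2, 0, 0], [0, 0, 0], 1],
  [[-0.2, 0, 0], [0, 0, 0], 1],
  [[-0.2, 0, 0], [0, 0, 0], 1],
  [[-0.2, 0, 0], [0, 0, 0], 1],
])

```text
clock: 4.2
eef_pos: [0.4111, 0.1162, 0.1582]
tool_rot: [0.695, 0.719, 0.002, 0.001]
ft_force: [1.1, -1.6, -0.7]
grip_width: 0.0851
grasp_force: 0.0
```

```bash
python3 - <<'E'
from h import *
im,d,P=snap('top','t2'); m=(P[...,2]>.068)&(P[...,2]<.084)&(P[...,1]>.2)&(P[...,1]<.4)&(P[...,0]>.46)&(P[...,0]<.58);q=P[m]
print(cv2.minAreaRect((q[:,:2]*1000).astype(np.float32)),len(q))
m=(P[...,2]>.03)&(P[...,2]<.066)&(P[...,1]>.19)&(P[...,1]<.41)&(P[...,0]>.55)&(P[...,0]<.64);q=P[m]; print(np.round([q[:,1].min(),q[:,1].max()],3)); st()
E
```

```text
((493.3346252441406, 322.8506164550781), (18.156518936157227, 153.60911560058594), 1.3439713716506958) 254
[0.214 0.406]
{'clock': np.float64(4.25), 'joint_pos': array([ 0.264,  0.159, -0.345,  1.066, -0.005,  1.81 ]), 'eef_pos': array([0.41 , 0.109, 0.158]), 'tool_rot': array([ 0.698,  0.716, -0.001,  0.002]), 'ft_force': array([-2.013, -4.839, -0.299]), 'grip_width': np.float64(0.085), 'grasp_force': np.float64(0.0)}
```

Emit:
apply_moves([
  [[-0.2, 0.01, 0], [0, 0, 0], 1],
  [[-0.2, 0.01, 0], [0, 0, 0], 1],
  [[-0.2, 0.01, 0], [0, 0, 0], 1],
  [[-0.2, 0.01, 0], [0, 0, 0], 1],
  [[-0.2, 0.01, 0], [0, 0, 0], 1],
  [[-0.2, 0.01, 0], [0, 0, 0], 1],
  [[-0.2, 0.01, 0], [0, 0, 0], 1],
  [[-0.2, 0.01, 0], [0, 0, 0], 1],
])

```text
clock: 4.92
eef_pos: [0.4374, -0.204, 0.1578]
tool_rot: [0.696, 0.718, 0.001, 0.001]
ft_force: [1.1, 1.2, 0.1]
grip_width: 0.0853
grasp_force: 0.0
```

Emit:
apply_moves([
  [[-0.18, -0.01, 0], [0, 0, 0], 1],
  [[-0.18, -0.01, 0], [0, 0, 0], 1],
  [[-0.15, 0, 0.1], [0, 0, 0], 1],
  [[0, 0, 0.18], [0, 0, 0], 1],
  [[0, 0, 0.18], [0, 0, 0], 1],
  [[0, 0, 0.1], [0, 0, 0], 1],
  [[0, 0, 0.04], [0, 0, 0], 1],
  [[0, 0, 0], [0, 0, 0], 1],
])

```text
clock: 5.58
eef_pos: [0.4353, -0.3033, 0.0351]
tool_rot: [0.696, 0.718, -0.0, -0.002]
ft_force: [0.0, 1.1, 0.5]
grip_width: 0.0854
grasp_force: 0.0
```

Emit:
apply_moves([
  [[-0.06, 0.015, 0], [0, 0, 0], 1],
  [[0, 0, 0.03], [0, 0, 0], 1],
  [[0, 0, 0.035], [0, 0, 0], 1],
  [[0, 0, 0], [0, 0, 0], 0],
  [[0, 0, 0], [0, 0, 0], 0],
  [[0, 0, 0], [0, 0, 0], 0],
  [[0, 0, 0], [0, 0, 0], 0],
  [[0, 0, 0], [0, 0, 0], 0],
])

```text
clock: 6.25
eef_pos: [0.4398, -0.3161, 0.024]
tool_rot: [0.696, 0.718, 0.0, 0.0]
ft_force: [-0.9, 1.2, 3.4]
grip_width: 0.061
grasp_force: 66.2
```

Emit:
apply_moves([
  [[0, 0, -0.2], [0, 0, 0], 0],
  [[0, 0, -0.2], [0, 0, 0], 0],
  [[0, 0, -0.2], [0, 0, 0], 0],
  [[0.2, 0.04, -0.02], [0, 0, 0], 0],
  [[0.2, 0.04, 0], [0, 0, 0], 0],
  [[0.2, 0.04, 0], [0, 0, 0], 0],
  [[0.2, 0.04, 0], [0, 0, 0], 0],
  [[0.2, 0.04, 0], [0, 0, 0], 0],
])

```text
clock: 6.92
eef_pos: [0.4727, -0.1134, 0.1473]
tool_rot: [0.696, 0.718, -0.0, -0.0]
ft_force: [1.2, 0.3, -1.2]
grip_width: 0.061
grasp_force: 66.0
```

Emit:
apply_moves([
  [[0.2, 0.04, 0], [0, 0, 0], 0],
  [[0.2, 0.04, 0], [0, 0, 0], 0],
  [[0.2, 0.04, 0], [0, 0, 0], 0],
  [[0.2, 0.04, 0], [0, 0, 0], 0],
  [[0.2, 0.04, 0], [0, 0, 0], 0],
  [[0.2, 0.04, 0], [0, 0, 0], 0],
  [[0.2, 0.04, 0], [0, 0, 0], 0],
  [[0.2, 0.04, 0], [0, 0, 0], 0],
])

```text
clock: 7.58
eef_pos: [0.5266, 0.2087, 0.147]
tool_rot: [0.696, 0.718, -0.0, -0.0]
ft_force: [1.0, -0.9, -0.5]
grip_width: 0.0607
grasp_force: 66.0
```

Emit:
apply_moves([
  [[0.18, 0.05, 0], [0, 0, 0], 0],
  [[0.18, 0.05, 0], [0, 0, 0], 0],
  [[0.18, 0.05, 0], [0, 0, 0], 0],
  [[0.18, 0.03, 0], [0, 0, 0], 0],
  [[0, 0, 0.1], [0, 0, 0], 0],
  [[0, 0, 0.15], [0, 0, 0], 0],
  [[0, 0, 0], [0, 0, 0], 0],
  [[0, 0, 0], [0, 0, 0], 0],
])

```text
clock: 8.25
eef_pos: [0.5564, 0.3506, 0.0946]
tool_rot: [0.696, 0.718, -0.003, -0.001]
ft_force: [-1.4, -0.2, -1.1]
grip_width: 0.0609
grasp_force: 65.9
```

Emit:
apply_moves([
  [[0.048, 0.023, 0], [0, 0, 0], 0],
  [[0, 0, 0.1], [0, 0, 0], 0],
  [[0, 0, 0.1], [0, 0, 0], 0],
  [[0, 0, 0.055], [0, 0, 0], 0],
  [[0, 0, 0], [0, 0, 0], 0],
  [[0, 0, 0], [0, 0, 0], 1],
  [[0, 0, 0], [0, 0, 0], 1],
  [[0, 0, 0], [0, 0, 0], 1],
])

```text
clock: 8.92
eef_pos: [0.5642, 0.3621, 0.0485]
tool_rot: [0.696, 0.718, 0.002, 0.0]
ft_force: [-0.5, -0.2, -0.3]
grip_width: 0.0853
grasp_force: 0.0
```

Emit:
apply_moves([
  [[0, 0, -0.18], [0, 0, 0], 1],
  [[0, 0, -0.2], [0, 0, 0], 1],
  [[0, 0, -0.17], [0, 0, 0], 1],
  [[-0.2, 0, 0], [0, 0, 0], 1],
  [[-0.2, 0, 0], [0, 0, 0], 1],
  [[-0.2, 0, 0], [0, 0, 0], 1],
  [[-0.2, 0, 0], [0, 0, 0], 1],
  [[-0.2, 0, 0], [0, 0, 0], 1],
])

```text
clock: 9.58
eef_pos: [0.5696, 0.1602, 0.1582]
tool_rot: [0.696, 0.718, 0.001, 0.001]
ft_force: [0.8, -1.2, -0.0]
grip_width: 0.085
grasp_force: 0.0
```

Emit:
apply_moves([
  [[-0.2, 0, 0], [0, 0, 0], 1],
  [[-0.2, 0, 0], [0, 0, 0], 1],
  [[-0.2, 0, 0], [0, 0, 0], 1],
  [[-0.2, 0, 0], [0, 0, 0], 1],
  [[-0.2, 0, 0], [0, 0, 0], 1],
  [[-0.2, 0, 0], [0, 0, 0], 1],
  [[-0.2, 0, 0], [0, 0, 0], 1],
  [[0, 0, 0], [0, 0, 0.032], 1],
])

```text
clock: 10.25
eef_pos: [0.5785, -0.1258, 0.1581]
tool_rot: [0.734, 0.679, -0.0, 0.003]
ft_force: [0.6, 0.5, -0.2]
grip_width: 0.0854
grasp_force: 0.0
```

```bash
python3 - <<'E'
from h import *
im,d,P=snap('top','t3'); items(P,im,x0=.4,y0=-.48); print('drawer');items(P,im,x0=.5,x1=.63,y0=.21,y1=.41,lo=.03,hi=.055);st()
E
```

```text
px [418. 162.] n 83 xy 795 -355 size 47 9 ang -90 z 42 rgb [119. 113.  98.]
px [428. 185.] n 704 xy 718 -388 size 148 50 ang -74 z 44 rgb [176. 127.  86.]
px [302. 206.] n 270 xy 647 14 size 171 23 ang 89 z 58 rgb [140. 116.  82.]
px [407. 225.] n 315 xy 588 -314 size 61 57 ang -45 z 45 rgb [156. 149. 135.]
px [449. 254.] n 297 xy 496 -443 size 62 46 ang 6 z 36 rgb [186. 166. 129.]
px [301. 256.] n 177 xy 480 27 size 138 44 ang -86 z 56 rgb [108.  99.  84.]
px [378. 271.] n 104 xy 444 -221 size 56 22 ang -9 z 47 rgb [163. 155. 139.]
drawer
px [188. 232.] n 391 xy 567 365 size 122 57 ang 0 z 52 rgb [162. 146. 113.]
{'clock': np.float64(10.3), 'joint_pos': array([-0.209,  0.468,  0.095,  1.195, -0.   ,  1.445]), 'eef_pos': array([ 0.578, -0.123,  0.158]), 'tool_rot': array([0.736, 0.677, 0.001, 0.002]), 'ft_force': array([-0.351,  0.095, -0.166]), 'grip_width': np.float64(0.086), 'grasp_force': np.float64(0.0)}
```

Emit:
apply_moves([
  [[0, 0, 0], [0, 0, 0.03], 1],
  [[0, 0, 0], [0, 0, 0.03], 1],
  [[-0.2, 0.045, 0], [0, 0, 0], 1],
  [[-0.2, 0.045, 0], [0, 0, 0], 1],
  [[0, 0, 0.18], [0, 0, 0], 1],
  [[0, 0, 0.2], [0, 0, 0], 1],
  [[0, 0, 0.18], [0, 0, 0], 1],
  [[0, 0, 0], [0, 0, 0], 1],
])

```text
clock: 10.97
eef_pos: [0.5697, -0.1978, 0.0376]
tool_rot: [0.791, 0.611, -0.003, -0.006]
ft_force: [-1.9, 0.2, -1.2]
grip_width: 0.0856
grasp_force: 0.0
```

```bash
python3 - <<'E'
from h import *
im,d,P=snap('side','s2'); items(P,im,x0=.52,x1=.64,y0=-.27,y1=-.15,lo=.02,hi=.034);
for h in (.032,): print(proj('side',[.574,-.206,h]))
cv2.imwrite('pics/c2.png',cv2.resize(im[180:340,300:500,::-1],(750,600))); st()
E
```

```text
px [405. 266.] n 407 xy 575 -207 size 64 49 ang -12 z 32 rgb [124. 108.  82.]
[404.01661713 263.22794629]
{'clock': np.float64(11.017), 'joint_pos': array([-0.334,  0.609,  0.004,  0.974,  0.   ,  1.492]), 'eef_pos': array([ 0.572, -0.198,  0.041]), 'tool_rot': array([ 0.791,  0.611, -0.002, -0.004]), 'ft_force': array([ 0.017, -0.043, -0.547]), 'grip_width': np.float64(0.086), 'grasp_force': np.float64(0.0)}
```

View pics/c2.png

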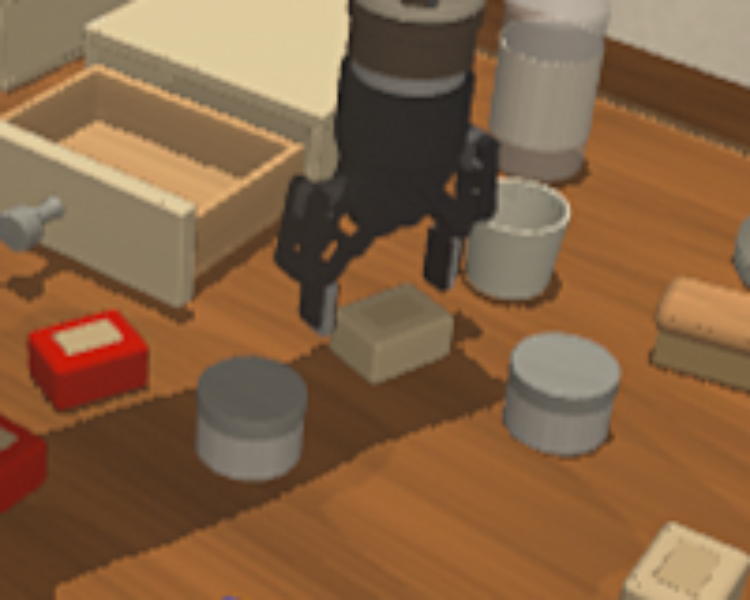

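The crop shows bar A between the open jaws, undisturbed, with the cup clear behind. I shift slightly, lower and grip.

Emit:
apply_moves([
  [[-0.038, 0.023, 0], [0, 0, 0], 1],
  [[0, 0, 0.045], [0, 0, 0], 1],
  [[0, 0, 0.04], [0, 0, 0], 1],
  [[0, 0, 0], [0, 0, 0], 0],
  [[0, 0, 0], [0, 0, 0], 0],
  [[0, 0, 0], [0, 0, 0], 0],
  [[0, 0, 0], [0, 0, 0], 0],
  [[0, 0, 0], [0, 0, 0], 0],
])

```text
clock: 11.68
eef_pos: [0.5781, -0.2088, 0.0283]
tool_rot: [0.792, 0.61, 0.0, 0.001]
ft_force: [-0.3, 0.4, 3.0]
grip_width: 0.0605
grasp_force: 67.5
```

Emit:
apply_moves([
  [[0, 0, -0.2], [0, 0, 0], 0],
  [[0, 0, -0.2], [0, 0, 0], 0],
  [[0, 0, -0.2], [0, 0, -0.03], 0],
  [[0, 0, 0], [0, 0, -0.03], 0],
  [[0, 0, 0], [0, 0, -0.03], 0],
  [[0.2, 0, 0], [0, 0, 0], 0],
  [[0.2, 0, 0], [0, 0, 0], 0],
  [[0.2, 0, 0], [0, 0, 0], 0],
])

```text
clock: 12.35
eef_pos: [0.5739, -0.0881, 0.1469]
tool_rot: [0.699, 0.715, -0.0, -0.0]
ft_force: [0.3, 0.0, -1.0]
grip_width: 0.0607
grasp_force: 67.1
```

Emit:
apply_moves([
  [[0.2, 0, 0], [0, 0, 0], 0],
  [[0.2, 0, 0], [0, 0, 0], 0],
  [[0.2, 0, 0], [0, 0, 0], 0],
  [[0.2, 0, 0], [0, 0, 0], 0],
  [[0.2, 0, 0], [0, 0, 0], 0],
  [[0.2, 0, 0], [0, 0, 0], 0],
  [[0.2, 0, 0], [0, 0, 0], 0],
  [[0.2, 0, 0], [0, 0, 0], 0],
])

```text
clock: 13.02
eef_pos: [0.5657, 0.233, 0.147]
tool_rot: [0.698, 0.716, -0.0, -0.0]
ft_force: [0.7, -0.4, -0.1]
grip_width: 0.0609
grasp_force: 67.1
```

Emit:
apply_moves([
  [[0.17, 0, 0], [0, 0, 0], 0],
  [[0.17, 0, 0], [0, 0, 0], 0],
  [[0, 0, 0.1], [0, 0, 0], 0],
  [[0, 0, 0.15], [0, 0, 0], 0],
  [[0, 0, 0.07], [0, 0, 0], 0],
  [[0, 0, 0], [0, 0, 0], 0],
  [[0, 0, 0], [0, 0, 0], 0],
  [[0, 0, 0], [0, 0, 0], 0],
])

```text
clock: 13.68
eef_pos: [0.5654, 0.2994, 0.0844]
tool_rot: [0.698, 0.716, 0.001, 0.0]
ft_force: [-0.1, 0.4, -0.3]
grip_width: 0.0603
grasp_force: 67.0
```

Emit:
apply_moves([
  [[0.02, -0.015, 0.06], [0, 0, 0], 0],
  [[0, 0, 0.08], [0, 0, 0], 0],
  [[0, 0, 0.045], [0, 0, 0], 0],
  [[0, 0, 0], [0, 0, 0], 0],
  [[0, 0, 0], [0, 0, 0], 1],
  [[0, 0, 0], [0, 0, 0], 1],
  [[0, 0, 0], [0, 0, 0], 1],
  [[0, 0, -0.1], [0, 0, 0], 1],
])

```text
clock: 14.35
eef_pos: [0.5593, 0.3016, 0.063]
tool_rot: [0.698, 0.716, -0.003, -0.001]
ft_force: [0.1, -0.4, -1.1]
grip_width: 0.0856
grasp_force: 0.0
```

Emit:
apply_moves([
  [[0, 0, -0.15], [0, 0, 0], 1],
  [[0, 0, -0.2], [0, 0, 0], 1],
  [[-0.15, 0, -0.05], [0, 0, 0], 1],
  [[-0.2, -0.03, 0], [0, 0, 0], 1],
  [[-0.2, -0.03, 0], [0, 0, 0], 1],
  [[-0.2, -0.03, 0], [0, 0, 0], 1],
  [[-0.2, -0.03, 0], [0, 0, 0], 1],
  [[-0.2, -0.03, 0], [0, 0, 0], 1],
])

```text
clock: 15.02
eef_pos: [0.5371, 0.0707, 0.1472]
tool_rot: [0.698, 0.716, 0.001, 0.001]
ft_force: [0.1, 0.1, -0.8]
grip_width: 0.0856
grasp_force: 0.0
```

```bash
python3 - <<'E'
from h import *
im,d,P=snap('top','t4'); items(P,im,x0=.4,y0=-.48);print('drawer');items(P,im,x0=.5,x1=.63,y0=.21,y1=.41,lo=.035,hi=.055);st()
cv2.imwrite('pics/c4.png',cv2.resize(im[140:290,150:350,::-1],(800,600)))
E
```

```text
px [418. 162.] n 82 xy 795 -360 size 42 9 ang -90 z 42 rgb [121. 115.  99.]
px [428. 185.] n 707 xy 719 -387 size 149 50 ang -74 z 44 rgb [179. 129.  87.]
px [375. 188.] n 167 xy 698 -212 size 64 61 ang 0 z 55 rgb [127. 120. 104.]
px [313. 206.] n 176 xy 648 -17 size 110 23 ang 87 z 58 rgb [141. 116.  81.]
px [330. 229.] n 62 xy 574 -73 size 88 5 ang 5 z 59 rgb [177. 146. 102.]
px [407. 225.] n 313 xy 588 -314 size 61 57 ang -46 z 47 rgb [158. 151. 137.]
px [449. 254.] n 297 xy 497 -443 size 62 46 ang 7 z 36 rgb [188. 168. 130.]
px [316. 253.] n 94 xy 502 -33 size 99 40 ang -60 z 55 rgb [87. 78. 64.]
px [372. 270.] n 323 xy 446 -202 size 60 59 ang -18 z 46 rgb [171. 164. 149.]
px [337. 276.] n 273 xy 426 -94 size 60 45 ang -20 z 36 rgb [189.  96.  77.]
drawer
px [189. 232.] n 333 xy 575 366 size 87 58 ang 0 z 52 rgb [176. 161. 125.]
px [209. 233.] n 268 xy 561 303 size 61 46 ang -1 z 52 rgb [190. 176. 138.]
{'clock': np.float64(15.067), 'joint_pos': array([ 0.121,  0.383, -0.068,  1.121, -0.006,  1.674]), 'eef_pos': array([0.536, 0.063, 0.147]), 'tool_rot': array([ 0.701,  0.713, -0.002,  0.002]), 'ft_force': array([-2.912, -3.933, -0.878]), 'grip_width': np.float64(0.085), 'grasp_force': np.float64(0.0)}
```

View pics/c4.png

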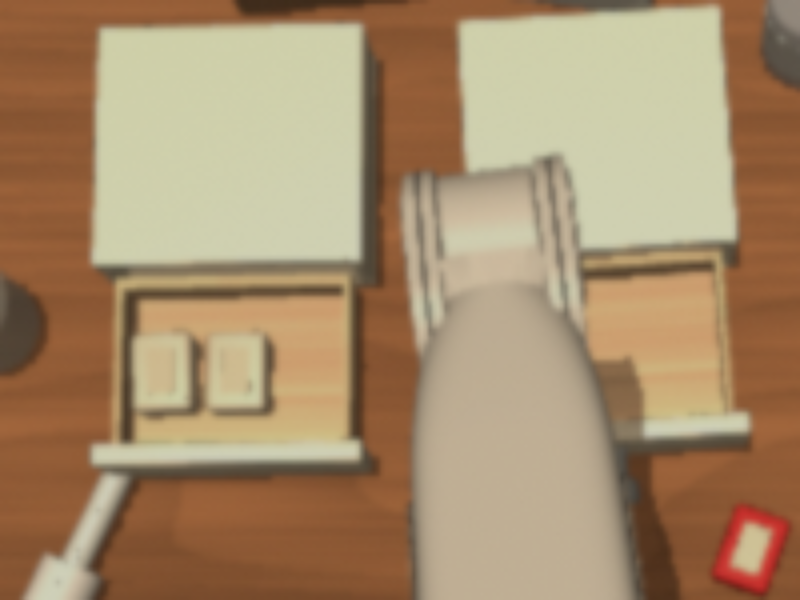

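The crop shows both bars flat in the soap drawer at crop pixels (163,372) and (238,372), with about 60 mm free on the right. Next is bar B.

Emit:
apply_moves([
  [[-0.2, -0.02, 0], [0, 0, 0], 1],
  [[-0.2, -0.02, 0], [0, 0, 0], 1],
  [[-0.2, -0.02, 0], [0, 0, 0], 1],
  [[-0.2, -0.02, 0], [0, 0, 0], 1],
  [[-0.2, -0.02, 0], [0, 0, 0], 1],
  [[-0.2, -0.02, 0], [0, 0, 0], 1],
  [[-0.2, -0.02, 0], [0, 0, 0], 1],
  [[-0.2, -0.02, 0], [0, 0, 0], 1],
])

```text
clock: 15.73
eef_pos: [0.5133, -0.2503, 0.1471]
tool_rot: [0.698, 0.716, 0.0, 0.001]
ft_force: [1.8, -0.3, 0.1]
grip_width: 0.0851
grasp_force: 0.0
```

Emit:
apply_moves([
  [[-0.2, -0.03, 0], [0, 0, 0], 1],
  [[-0.2, -0.03, 0], [0, 0, 0], 1],
  [[-0.2, -0.02, 0], [0, 0, 0], 1],
  [[-0.15, 0, 0], [0, 0, -0.015], 1],
  [[0, 0, 0.15], [0, 0, -0.015], 1],
  [[0, 0, 0.15], [0, 0, 0], 1],
  [[0, 0, 0.1], [0, 0, 0], 1],
  [[0, 0, 0], [0, 0, 0], 1],
])

```text
clock: 16.4
eef_pos: [0.4982, -0.3966, 0.0611]
tool_rot: [0.664, 0.748, -0.0, -0.005]
ft_force: [0.5, 0.6, -0.5]
grip_width: 0.0853
grasp_force: 0.0
```

Emit:
apply_moves([
  [[-0.115, -0.018, 0], [0, 0, 0], 1],
  [[-0.115, -0.018, 0], [0, 0, 0], 1],
  [[0, 0, 0], [0, 0, 0], 1],
  [[0, 0, 0.1], [0, 0, 0], 1],
  [[0, 0, 0], [0, 0, 0], 1],
  [[0, 0, 0], [0, 0, 0], 1],
  [[0, 0, 0], [0, 0, 0], 1],
  [[0, 0, 0], [0, 0, 0], 1],
])

```text
clock: 17.07
eef_pos: [0.5003, -0.4452, 0.0478]
tool_rot: [0.663, 0.748, 0.0, 0.001]
ft_force: [1.0, -0.3, -0.3]
grip_width: 0.0857
grasp_force: 0.0
```

```bash
python3 - <<'E'
from h import *
im,d,P=snap('side','s5'); items(P,im,x0=.4,x1=.56,y0=-.5,y1=-.38,lo=.02,hi=.036);st()
E
```

```text
px [485. 337.] n 377 xy 496 -444 size 63 46 ang 7 z 32 rgb [126. 110.  84.]
px [508. 345.] n 75 xy 501 -491 size 19 6 ang -71 z 33 rgb [126.  91.  59.]
{'clock': np.float64(17.117), 'joint_pos': array([-0.727,  0.709,  0.212,  1.072, -0.   ,  0.724]), 'eef_pos': array([ 0.5  , -0.445,  0.048]), 'tool_rot': array([ 0.663,  0.748, -0.   ,  0.001]), 'ft_force': array([1.036, 1.246, 0.102]), 'grip_width': np.float64(0.086), 'grasp_force': np.float64(0.0)}
```

Emit:
apply_moves([
  [[0, -0.02, 0.06], [0, 0, 0], 1],
  [[0, 0, 0.06], [0, 0, 0], 1],
  [[0, 0, 0], [0, 0, 0], 1],
  [[0, 0, 0], [0, 0, 0], 0],
  [[0, 0, 0], [0, 0, 0], 0],
  [[0, 0, 0], [0, 0, 0], 0],
  [[0, 0, 0], [0, 0, 0], 0],
  [[0, 0, 0], [0, 0, 0], 0],
])

```text
clock: 17.78
eef_pos: [0.496, -0.446, 0.023]
tool_rot: [0.664, 0.748, 0.0, 0.001]
ft_force: [0.5, 1.2, 1.9]
grip_width: 0.0606
grasp_force: 67.7
```

Emit:
apply_moves([
  [[0, 0, -0.2], [0, 0, 0], 0],
  [[0, 0, -0.2], [0, 0, 0], 0],
  [[0, 0, -0.2], [0, 0, 0.015], 0],
  [[0, 0, -0.02], [0, 0, 0.015], 0],
  [[0.2, 0.025, 0], [0, 0, 0], 0],
  [[0.2, 0.025, 0], [0, 0, 0], 0],
  [[0.2, 0.025, 0], [0, 0, 0], 0],
  [[0.2, 0.025, 0], [0, 0, 0], 0],
])

```text
clock: 18.45
eef_pos: [0.511, -0.2837, 0.1461]
tool_rot: [0.699, 0.715, 0.0, -0.0]
ft_force: [0.5, -0.4, -1.4]
grip_width: 0.061
grasp_force: 67.5
```

Emit:
apply_moves([
  [[0.2, 0.025, 0], [0, 0, 0], 0],
  [[0.2, 0.025, 0], [0, 0, 0], 0],
  [[0.2, 0.025, 0], [0, 0, 0], 0],
  [[0.2, 0.025, 0], [0, 0, 0], 0],
  [[0.2, 0.025, 0], [0, 0, 0], 0],
  [[0.2, 0.025, 0], [0, 0, 0], 0],
  [[0.2, 0.025, 0], [0, 0, 0], 0],
  [[0.2, 0.025, 0], [0, 0, 0], 0],
])

```text
clock: 19.12
eef_pos: [0.5432, 0.0376, 0.1464]
tool_rot: [0.698, 0.716, 0.0, 0.0]
ft_force: [0.8, -0.3, -0.7]
grip_width: 0.061
grasp_force: 67.5
```

Emit:
apply_moves([
  [[0.2, 0.025, 0], [0, 0, 0], 0],
  [[0.2, 0.025, 0], [0, 0, 0], 0],
  [[0.2, 0.025, 0], [0, 0, 0], 0],
  [[0.2, 0.025, 0], [0, 0, 0], 0],
  [[0.2, 0.025, 0], [0, 0, 0], 0],
  [[0, 0, 0.15], [0, 0, 0], 0],
  [[0, 0, 0.15], [0, 0, 0], 0],
  [[0, 0, 0], [0, 0, 0], 0],
])

```text
clock: 19.78
eef_pos: [0.5616, 0.2371, 0.0822]
tool_rot: [0.697, 0.717, -0.002, -0.001]
ft_force: [0.4, 0.4, -0.4]
grip_width: 0.0606
grasp_force: 67.5
```

Emit:
apply_moves([
  [[0.05, 0, 0], [0, 0, 0], 0],
  [[0, 0, 0], [0, 0, 0], 0],
  [[0, 0, 0.1], [0, 0, 0], 0],
  [[0, 0, 0.075], [0, 0, 0], 0],
  [[0, 0, 0], [0, 0, 0], 0],
  [[0, 0, 0], [0, 0, 0], 1],
  [[0, 0, 0], [0, 0, 0], 1],
  [[0, 0, 0], [0, 0, 0], 1],
])

```text
clock: 20.45
eef_pos: [0.5647, 0.2466, 0.0535]
tool_rot: [0.698, 0.716, 0.002, 0.001]
ft_force: [0.2, -0.3, 1.1]
grip_width: 0.0854
grasp_force: 0.0
```

Emit:
apply_moves([
  [[0, 0, -0.15], [0, 0, 0], 1],
  [[0, 0, -0.2], [0, 0, 0], 1],
  [[0, 0, -0.15], [0, 0, 0], 1],
  [[-0.2, -0.03, 0], [0, 0, 0], 1],
  [[-0.2, -0.03, 0], [0, 0, 0], 1],
  [[-0.2, -0.03, 0], [0, 0, 0], 1],
  [[-0.2, -0.03, 0], [0, 0, 0], 1],
  [[-0.2, -0.03, 0], [0, 0, 0], 1],
])

```text
clock: 21.12
eef_pos: [0.5385, 0.044, 0.1532]
tool_rot: [0.698, 0.716, 0.001, 0.001]
ft_force: [1.4, -0.2, -0.1]
grip_width: 0.0855
grasp_force: 0.0
```

```bash
python3 - <<'E'
from h import *
im,d,P=snap('top','t6'); items(P,im,x0=.4,y0=-.48);print('drawer');items(P,im,x0=.5,x1=.63,y0=.21,y1=.41,lo=.035,hi=.055);st()
cv2.imwrite('pics/c6.png',cv2.resize(im[140:290,150:350,::-1],(800,600)))
E
```

```text
px [418. 162.] n 87 xy 795 -355 size 39 9 ang 90 z 43 rgb [121. 115.  99.]
px [428. 185.] n 708 xy 718 -386 size 148 50 ang -74 z 44 rgb [179. 130.  88.]
px [376. 185.] n 129 xy 706 -216 size 63 44 ang 61 z 55 rgb [123. 114.  98.]
px [319. 205.] n 114 xy 650 -39 size 69 21 ang 79 z 58 rgb [145. 120.  84.]
px [407. 225.] n 314 xy 588 -314 size 61 57 ang -46 z 46 rgb [158. 152. 137.]
px [372. 270.] n 323 xy 447 -202 size 60 59 ang -1 z 46 rgb [172. 165. 150.]
px [337. 276.] n 277 xy 426 -94 size 62 46 ang -21 z 36 rgb [189.  97.  77.]
drawer
px [189. 232.] n 346 xy 573 367 size 85 61 ang -2 z 52 rgb [174. 159. 123.]
px [209. 233.] n 271 xy 562 304 size 61 47 ang 1 z 52 rgb [191. 178. 139.]
px [227. 233.] n 275 xy 562 244 size 61 50 ang 1 z 52 rgb [194. 180. 140.]
{'clock': np.float64(21.167), 'joint_pos': array([ 0.071,  0.374, -0.064,  1.131, -0.006,  1.624]), 'eef_pos': array([0.537, 0.037, 0.153]), 'tool_rot': array([ 0.701,  0.713, -0.002,  0.002]), 'ft_force': array([-1.917, -3.305, -0.743]), 'grip_width': np.float64(0.085), 'grasp_force': np.float64(0.0)}
```

View pics/c6.png

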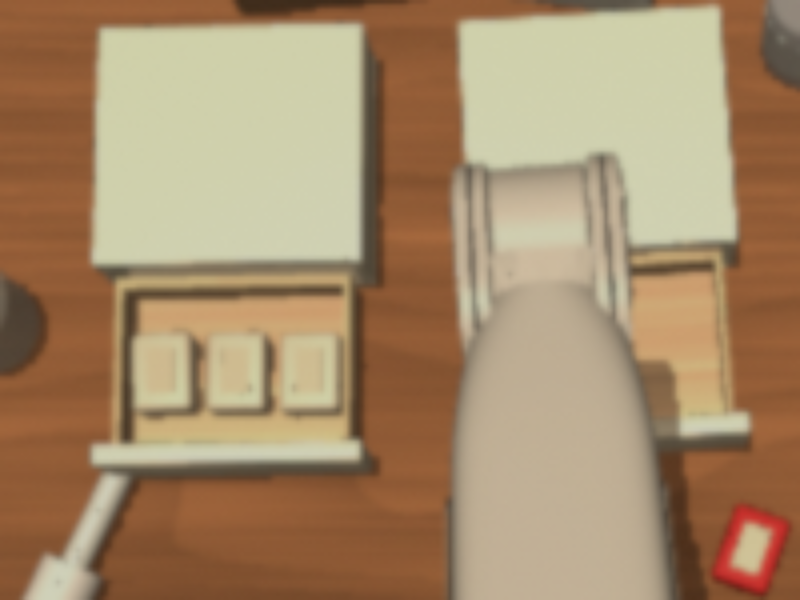

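The crop shows three flat, separate bars at crop pixels (163,372), (238,372) and (310,372). Next I shut the soap drawer.

Emit:
apply_moves([
  [[0.19, -0.066, 0], [0, 0, 0], 0],
  [[0.19, -0.066, 0], [0, 0, 0], 0],
  [[0.19, -0.066, 0], [0, 0, 0], 0],
  [[0.19, -0.066, 0], [0, 0, 0], 0],
  [[0.19, -0.066, 0], [0, 0, 0], 0],
  [[0.19, -0.066, 0], [0, 0, 0], 0],
  [[0.19, -0.066, 0], [0, 0, 0], 0],
  [[0, 0, 0.1], [0, 0, 0], 0],
])

```text
clock: 21.83
eef_pos: [0.4398, 0.318, 0.1366]
tool_rot: [0.695, 0.719, 0.007, -0.0]
ft_force: [1.3, -0.5, 1.9]
grip_width: 0.0001
grasp_force: 0.0
```

Emit:
apply_moves([
  [[0, 0, 0.1], [0, 0, 0], 0],
  [[0, 0, 0.15], [0, 0, 0], 0],
  [[0, 0, 0.13], [0, 0, 0], 0],
  [[0, 0, 0], [0, 0, 0], 0],
  [[0, 0, 0], [0, 0, 0], 0],
  [[0, 0, 0], [0, 0, 0], 0],
  [[0, 0, 0], [0, 0, 0], 0],
  [[0, 0, 0], [0, 0, 0], 0],
])

```text
clock: 22.5
eef_pos: [0.4408, 0.31, 0.0575]
tool_rot: [0.698, 0.716, 0.002, 0.0]
ft_force: [-0.3, -0.5, 0.1]
grip_width: -0.0001
grasp_force: 0.0
```

Emit:
apply_moves([
  [[-0.03, 0.05, 0], [0, 0, 0], 0],
  [[0, 0.08, 0], [0, 0, 0], 0],
  [[0, 0.08, 0], [0, 0, 0], 0],
  [[0, 0.08, 0], [0, 0, 0], 0],
  [[0, 0.08, 0], [0, 0, 0], 0],
  [[0, 0.08, 0], [0, 0, 0], 0],
  [[0, 0.08, 0], [0, 0, 0], 0],
  [[0, 0.08, 0], [0, 0, 0], 0],
])

```text
clock: 23.17
eef_pos: [0.5615, 0.305, 0.0565]
tool_rot: [0.698, 0.716, -0.001, -0.0]
ft_force: [-6.0, -1.7, 5.2]
grip_width: -0.0002
grasp_force: 3.8
```

Emit:
apply_moves([
  [[0, 0.06, 0], [0, 0, 0], 0],
  [[0, 0.06, 0], [0, 0, 0], 0],
  [[0, 0.05, 0], [0, 0, 0], 0],
  [[0, 0.05, 0], [0, 0, 0], 0],
  [[0, 0.04, 0], [0, 0, 0], 0],
  [[0, 0, 0], [0, 0, 0], 0],
  [[0, 0, 0], [0, 0, 0], 0],
  [[0, 0, 0], [0, 0, 0], 0],
])

```text
clock: 23.83
eef_pos: [0.6034, 0.3058, 0.0565]
tool_rot: [0.697, 0.717, -0.008, -0.006]
ft_force: [-30.3, -4.6, 20.6]
grip_width: -0.0002
grasp_force: 16.4
```

Emit:
apply_moves([
  [[0, -0.1, 0], [0, 0, 0], 0],
  [[0, -0.2, 0], [0, 0, 0], 0],
  [[0, -0.2, 0], [0, 0, 0], 0],
  [[0, -0.2, 0], [0, 0, 0], 0],
  [[0, -0.1, -0.1], [0, 0, 0], 0],
  [[0, 0, -0.2], [0, 0, 0], 0],
  [[0, 0, -0.2], [0, 0, 0], 0],
  [[0, 0, 0], [0, 0, 0], 0],
])

```text
clock: 24.5
eef_pos: [0.4579, 0.306, 0.1646]
tool_rot: [0.698, 0.716, 0.008, 0.002]
ft_force: [1.7, 0.8, 0.8]
grip_width: -0.0001
grasp_force: 0.0
```

```bash
python3 - <<'E'
from h import *
im,d,P=snap('top','t7'); panel(P,.44,.66,.2,.4);items(P,im,x0=.4,y0=-.48);st()
cv2.imwrite('pics/c7.png',cv2.resize(im[140:290,150:350,::-1],(800,600)))
E
```

```text
panel 434 ((633.2907104492188, 302.1089172363281), (53.2379150390625, 195.1462860107422), 0.20773084461688995)
px [418. 162.] n 79 xy 793 -348 size 48 13 ang 89 z 42 rgb [124. 117. 101.]
px [428. 185.] n 708 xy 718 -386 size 149 49 ang -74 z 44 rgb [183. 132.  90.]
px [375. 189.] n 172 xy 698 -211 size 65 60 ang -4 z 54 rgb [129. 121. 105.]
px [303. 206.] n 275 xy 647 14 size 171 28 ang 87 z 59 rgb [145. 120.  85.]
px [407. 225.] n 315 xy 588 -314 size 60 57 ang -46 z 46 rgb [161. 155. 140.]
px [305. 255.] n 208 xy 482 3 size 188 44 ang -86 z 55 rgb [109.  99.  84.]
px [372. 270.] n 324 xy 447 -202 size 60 59 ang 89 z 46 rgb [176. 168. 152.]
px [337. 276.] n 273 xy 426 -94 size 61 46 ang -19 z 36 rgb [193.  99.  79.]
{'clock': np.float64(24.55), 'joint_pos': array([ 0.589,  0.38 , -0.032,  1.146, -0.   ,  2.135]), 'eef_pos': array([0.457, 0.305, 0.162]), 'tool_rot': array([0.698, 0.716, 0.006, 0.001]), 'ft_force': array([ 0.754,  0.472, -0.273]), 'grip_width': np.float64(0.0), 'grasp_force': np.float64(0.0)}
```

View pics/c7.png

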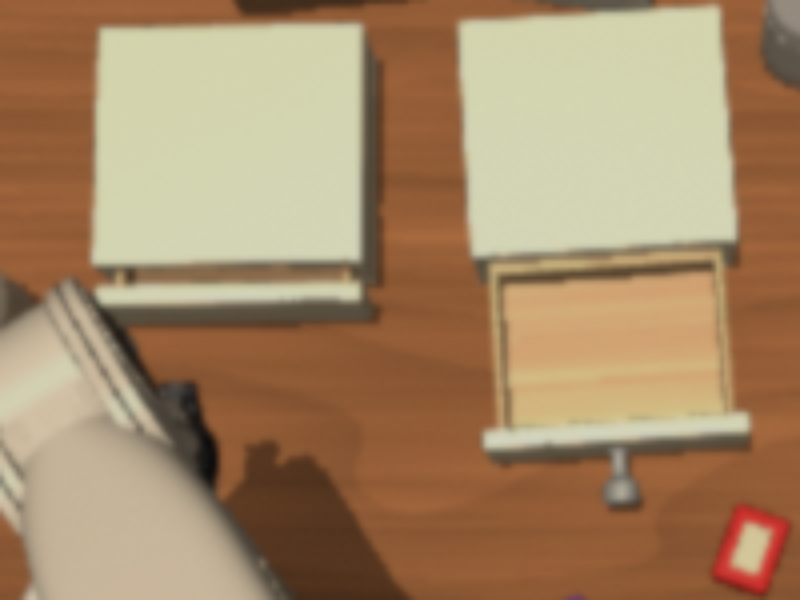

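The crop shows the soap drawer shut, its panel front at crop y about 295. The measured front is 0.607, the same as at the start, so it has caught. Next are the tins.

Emit:
apply_moves([
  [[0, 0, 0], [0, 0, -0.0145], 1],
  [[-0.2, -0.019, 0], [0, 0, 0], 1],
  [[-0.2, -0.019, 0], [0, 0, 0], 1],
  [[-0.2, -0.019, 0], [0, 0, 0], 1],
  [[-0.2, -0.019, 0], [0, 0, 0], 1],
  [[-0.2, -0.019, 0], [0, 0, 0], 1],
  [[-0.2, -0.019, 0], [0, 0, 0], 1],
  [[-0.2, -0.019, 0], [0, 0, 0], 1],
])

```text
clock: 25.22
eef_pos: [0.4464, 0.0199, 0.1552]
tool_rot: [0.682, 0.732, -0.0, 0.0]
ft_force: [-0.1, -0.6, 1.1]
grip_width: 0.0853
grasp_force: 0.0
```

Emit:
apply_moves([
  [[-0.2, -0.019, 0], [0, 0, 0], 1],
  [[-0.2, -0.019, 0], [0, 0, 0], 1],
  [[-0.2, -0.019, 0], [0, 0, 0], 1],
  [[-0.2, -0.019, 0], [0, 0, 0], 1],
  [[-0.2, -0.019, 0], [0, 0, 0], 1],
  [[-0.1, 0, 0.1], [0, 0, 0], 1],
  [[0, 0, 0.15], [0, 0, 0], 1],
  [[0, 0, 0.1], [0, 0, 0], 1],
])

```text
clock: 25.88
eef_pos: [0.4424, -0.2009, 0.0835]
tool_rot: [0.683, 0.73, -0.0, -0.0]
ft_force: [-1.0, 0.3, -1.3]
grip_width: 0.0854
grasp_force: 0.0
```

```bash
python3 - <<'E'
from h import *
im,d,P=snap('side','s8'); items(P,im,x0=.38,x1=.52,y0=-.27,y1=-.14,lo=.03,hi=.046);items(P,im,x0=.52,x1=.66,y0=-.38,y1=-.25,lo=.03,hi=.046);st()
E
```

```text
px [367. 286.] n 509 xy 447 -204 size 61 58 ang 13 z 42 rgb [96. 91. 83.]
px [450. 279.] n 510 xy 589 -315 size 61 61 ang 15 z 43 rgb [141. 137. 124.]
{'clock': np.float64(25.933), 'joint_pos': array([-0.425,  0.357, -0.307,  0.914, -0.   ,  1.079]), 'eef_pos': array([ 0.44 , -0.199,  0.08 ]), 'tool_rot': array([ 0.683,  0.731, -0.001, -0.004]), 'ft_force': array([-0.959, -0.202, -2.747]), 'grip_width': np.float64(0.086), 'grasp_force': np.float64(0.0)}
```

Emit:
apply_moves([
  [[-0.008, 0.032, 0], [0, 0, 0], 1],
  [[0, 0, 0.1], [0, 0, 0], 1],
  [[0, 0, 0.1], [0, 0, 0], 1],
  [[0, 0, 0.06], [0, 0, 0], 1],
  [[0, 0, 0], [0, 0, 0], 0],
  [[0, 0, 0], [0, 0, 0], 0],
  [[0, 0, 0], [0, 0, 0], 0],
  [[0, 0, 0], [0, 0, 0], 0],
])

```text
clock: 26.6
eef_pos: [0.4513, -0.2002, 0.035]
tool_rot: [0.682, 0.732, 0.001, 0.002]
ft_force: [-0.5, -0.2, -1.3]
grip_width: 0.0602
grasp_force: 64.8
```

Emit:
apply_moves([
  [[0, 0, -0.2], [0, 0, 0], 0],
  [[0, 0, -0.2], [0, 0, 0], 0],
  [[0, 0, -0.2], [0, 0, 0], 0],
  [[0.176, 0.103, 0], [0, 0, 0], 0],
  [[0.176, 0.103, 0], [0, 0, 0], 0],
  [[0.176, 0.103, 0], [0, 0, 0], 0],
  [[0.176, 0.103, 0], [0, 0, 0], 0],
  [[0.176, 0.103, 0], [0, 0, 0], 0],
])

```text
clock: 27.27
eef_pos: [0.5411, -0.0151, 0.1549]
tool_rot: [0.682, 0.731, 0.001, 0.001]
ft_force: [1.8, -0.4, -1.0]
grip_width: 0.06
grasp_force: 66.1
```

Emit:
apply_moves([
  [[0.176, 0.103, 0], [0, 0, 0], 0],
  [[0.176, 0.103, 0], [0, 0, 0], 0],
  [[0, 0, 0], [0, 0, 0], 0],
  [[0, 0, 0.15], [0, 0, 0], 0],
  [[0, 0, 0.13], [0, 0, 0], 0],
  [[0, 0, 0], [0, 0, 0], 0],
  [[0, 0, 0], [0, 0, 0], 0],
  [[0, 0, 0], [0, 0, 0], 0],
])

```text
clock: 27.93
eef_pos: [0.5769, 0.0562, 0.0989]
tool_rot: [0.682, 0.732, 0.001, 0.001]
ft_force: [0.1, 0.9, -1.2]
grip_width: 0.0604
grasp_force: 66.0
```

Emit:
apply_moves([
  [[0, 0, 0.12], [0, 0, 0], 0],
  [[0, 0, 0.06], [0, 0, 0], 0],
  [[0, 0, 0.04], [0, 0, 0], 0],
  [[0, 0, 0], [0, 0, 0], 0],
  [[0, 0, 0], [0, 0, 0], 0],
  [[0, 0, 0], [0, 0, 0], 1],
  [[0, 0, 0], [0, 0, 0], 1],
  [[0, 0, 0], [0, 0, 0], 1],
])

```text
clock: 28.6
eef_pos: [0.5772, 0.0564, 0.0547]
tool_rot: [0.682, 0.732, 0.001, 0.001]
ft_force: [0.3, 0.8, 0.5]
grip_width: 0.0857
grasp_force: 0.0
```

Emit:
apply_moves([
  [[0, 0, -0.15], [0, 0, 0], 1],
  [[0, 0, -0.2], [0, 0, 0], 1],
  [[0, 0, -0.15], [0, 0, 0], 1],
  [[-0.2, -0.009, 0], [0, 0, 0], 1],
  [[-0.2, -0.009, 0], [0, 0, 0], 1],
  [[-0.2, -0.009, 0], [0, 0, 0], 1],
  [[-0.2, -0.009, 0], [0, 0, 0], 1],
  [[-0.2, -0.009, 0], [0, 0, 0], 1],
])

```text
clock: 29.27
eef_pos: [0.5814, -0.1454, 0.1544]
tool_rot: [0.681, 0.732, 0.0, 0.001]
ft_force: [-0.1, 0.1, -0.7]
grip_width: 0.0853
grasp_force: 0.0
```

Emit:
apply_moves([
  [[-0.2, -0.009, 0], [0, 0, 0], 1],
  [[-0.2, -0.009, 0], [0, 0, 0], 1],
  [[-0.2, -0.009, 0], [0, 0, 0], 1],
  [[-0.2, -0.009, 0], [0, 0, 0], 1],
  [[-0.05, 0, 0], [0, 0, 0], 1],
  [[0, 0, 0.15], [0, 0, 0], 1],
  [[0, 0, 0.15], [0, 0, 0], 1],
  [[0, 0, 0], [0, 0, 0], 1],
])

```text
clock: 29.93
eef_pos: [0.5822, -0.3124, 0.0871]
tool_rot: [0.682, 0.731, -0.001, -0.005]
ft_force: [-1.9, 0.7, -1.4]
grip_width: 0.0855
grasp_force: 0.0
```

```bash
python3 - <<'E'
from h import *
im,d,P=snap('side','s9'); items(P,im,x0=.52,x1=.66,y0=-.38,y1=-.25,lo=.03,hi=.046);st()
im,d,P=snap('top','t9'); items(P,im,x0=.52,x1=.64,y0=-.08,y1=.1,lo=.04,hi=.07); panel(P,.46,.56,-.1,.12)
E
```

```text
px [451. 280.] n 480 xy 589 -317 size 63 58 ang -18 z 42 rgb [95. 91. 83.]
{'clock': np.float64(29.983), 'joint_pos': array([-0.492,  0.664,  0.246,  1.161,  0.   ,  1.009]), 'eef_pos': array([ 0.583, -0.312,  0.09 ]), 'tool_rot': array([ 0.682,  0.732, -0.001, -0.004]), 'ft_force': array([-1.425, -0.018,  0.043]), 'grip_width': np.float64(0.085), 'grasp_force': np.float64(0.0)}
px [330. 225.] n 70 xy 584 -73 size 109 5 ang 3 z 61 rgb [176. 147. 102.]
px [289. 227.] n 317 xy 577 54 size 59 58 ang 88 z 64 rgb [174. 167. 151.]
panel 285 ((510.1504821777344, 8.471275329589844), (17.47028160095215, 200.42506408691406), 4.0380988121032715)
```

Emit:
apply_moves([
  [[-0.015, 0.025, 0], [0, 0, 0], 1],
  [[0, 0, 0.12], [0, 0, 0], 1],
  [[0, 0, 0.12], [0, 0, 0], 1],
  [[0, 0, 0.06], [0, 0, 0], 1],
  [[0, 0, 0], [0, 0, 0], 0],
  [[0, 0, 0], [0, 0, 0], 0],
  [[0, 0, 0], [0, 0, 0], 0],
  [[0, 0, 0], [0, 0, 0], 0],
])

```text
clock: 30.7
eef_pos: [0.5928, -0.3172, 0.0357]
tool_rot: [0.682, 0.732, 0.001, 0.002]
ft_force: [0.6, -0.2, -1.2]
grip_width: 0.06
grasp_force: 64.7
```

Emit:
apply_moves([
  [[0, 0, -0.2], [0, 0, 0], 0],
  [[0, 0, -0.2], [0, 0, 0], 0],
  [[0, 0, -0.2], [0, 0, 0], 0],
  [[0.2, 0.008, 0], [0, 0, 0], 0],
  [[0.2, 0.008, 0], [0, 0, 0], 0],
  [[0.2, 0.008, 0], [0, 0, 0], 0],
  [[0.2, 0.008, 0], [0, 0, 0], 0],
  [[0.2, 0.008, 0], [0, 0, 0], 0],
])

```text
clock: 31.37
eef_pos: [0.5853, -0.115, 0.1549]
tool_rot: [0.682, 0.731, 0.001, 0.001]
ft_force: [0.8, 0.1, -0.8]
grip_width: 0.0604
grasp_force: 65.5
```

Emit:
apply_moves([
  [[0.2, 0.008, 0], [0, 0, 0], 0],
  [[0.2, 0.008, 0], [0, 0, 0], 0],
  [[0.03, 0, 0], [0, 0, 0], 0],
  [[0, 0, 0.15], [0, 0, 0], 0],
  [[0, 0, 0.13], [0, 0, 0], 0],
  [[0, 0, 0], [0, 0, 0], 0],
  [[0, 0, 0], [0, 0, 0], 0],
  [[0, 0, 0], [0, 0, 0], 0],
])

```text
clock: 32.03
eef_pos: [0.5833, -0.0309, 0.099]
tool_rot: [0.682, 0.731, 0.001, 0.001]
ft_force: [0.3, 0.2, -1.2]
grip_width: 0.06
grasp_force: 65.5
```

Emit:
apply_moves([
  [[0, 0, 0.12], [0, 0, 0], 0],
  [[0, 0, 0.06], [0, 0, 0], 0],
  [[0, 0, 0.04], [0, 0, 0], 0],
  [[0, 0, 0], [0, 0, 0], 0],
  [[0, 0, 0], [0, 0, 0], 0],
  [[0, 0, 0], [0, 0, 0], 1],
  [[0, 0, 0], [0, 0, 0], 1],
  [[0, 0, 0], [0, 0, 0], 1],
])

```text
clock: 32.7
eef_pos: [0.5831, -0.0305, 0.0545]
tool_rot: [0.682, 0.732, 0.001, 0.001]
ft_force: [0.2, 0.2, 0.4]
grip_width: 0.0855
grasp_force: 0.0
```

Emit:
apply_moves([
  [[0, 0, -0.15], [0, 0, 0], 1],
  [[0, 0, -0.2], [0, 0, 0], 1],
  [[0, 0, -0.15], [0, 0, 0], 1],
  [[0.104, -0.136, 0], [0, 0, 0], 0],
  [[0.104, -0.136, 0], [0, 0, 0], 0],
  [[0.104, -0.136, 0], [0, 0, 0], 0],
  [[0.104, -0.136, 0], [0, 0, 0], 0],
  [[0.104, -0.136, 0], [0, 0, 0], 0],
])

```text
clock: 33.37
eef_pos: [0.4381, 0.0644, 0.1539]
tool_rot: [0.682, 0.731, 0.001, 0.0]
ft_force: [0.2, 0.4, 0.1]
grip_width: 0.0251
grasp_force: 0.0
```

Emit:
apply_moves([
  [[0, 0, 0], [0, 0, 0], 0],
  [[0, 0, 0.15], [0, 0, 0], 0],
  [[0, 0, 0.2], [0, 0, 0], 0],
  [[0, 0, 0.12], [0, 0, 0], 0],
  [[0, 0, 0], [0, 0, 0], 0],
  [[0, 0, 0], [0, 0, 0], 0],
  [[0, 0, 0], [0, 0, 0], 0],
  [[0, 0, 0], [0, 0, 0], 0],
])

```text
clock: 34.03
eef_pos: [0.4414, 0.0639, 0.0613]
tool_rot: [0.682, 0.732, 0.002, 0.001]
ft_force: [1.0, 0.1, 0.8]
grip_width: -0.0006
grasp_force: 0.0
```

```bash
python3 - <<'E'
from h import *
im,d,P=snap('top','t10'); items(P,im,x0=.52,x1=.64,y0=-.08,y1=.1,lo=.05,hi=.07); panel(P,.46,.56,-.1,.12);panel(P,.56,.65,.2,.4)
im,d,P=snap('side','s10');cv2.imwrite('pics/c10.png',cv2.resize(im[130:290,220:420,::-1],(750,600)))
E
```

```text
px [331. 225.] n 61 xy 585 -73 size 110 5 ang 4 z 62 rgb [182. 152. 105.]
px [316. 225.] n 307 xy 582 -29 size 59 59 ang -1 z 64 rgb [180. 172. 156.]
px [289. 225.] n 234 xy 582 53 size 60 50 ang 82 z 64 rgb [181. 173. 155.]
panel 161 ((512.7717895507812, -32.38262176513672), (16.426809310913086, 118.22196960449219), 4.190627098083496)
panel 369 ((628.7020874023438, 301.71917724609375), (43.1689453125, 195.40988159179688), 0.6336753368377686)
```

View pics/c10.png

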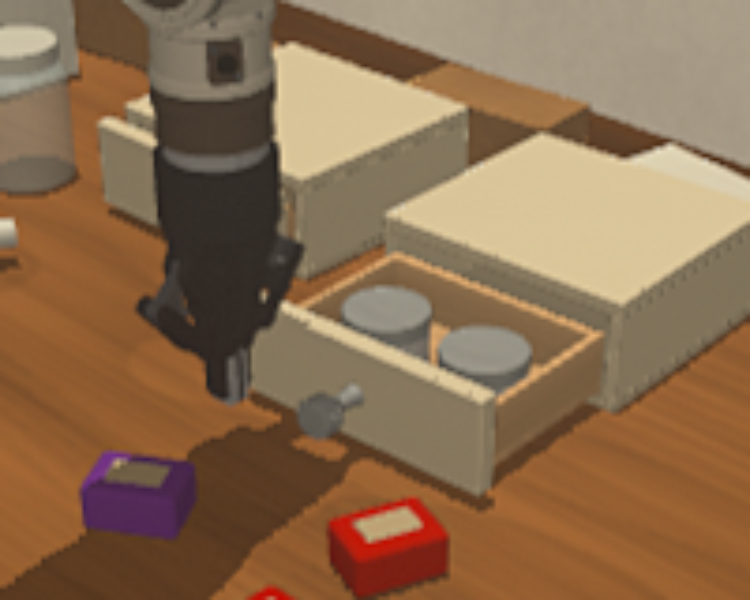

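The side crop shows both tins upright in the knobbed drawer at crop pixels (388,315) and (485,355), with the soap drawer shut. Next I push the tin drawer home.

Emit:
apply_moves([
  [[0, 0.06, 0], [0, 0, 0], 0],
  [[0, 0.07, 0], [0, 0, 0], 0],
  [[0, 0.07, 0], [0, 0, 0], 0],
  [[0, 0.07, 0], [0, 0, 0], 0],
  [[0, 0.07, 0], [0, 0, 0], 0],
  [[0, 0.07, 0], [0, 0, 0], 0],
  [[0, 0.07, 0], [0, 0, 0], 0],
  [[0, 0.07, 0], [0, 0, 0], 0],
])

```text
clock: 34.8
eef_pos: [0.5499, 0.0715, 0.0604]
tool_rot: [0.682, 0.732, 0.0, 0.0]
ft_force: [-0.3, 0.1, 0.3]
grip_width: 0.0003
grasp_force: 0.5
```

Emit:
apply_moves([
  [[0, 0.06, 0], [0, 0, 0], 0],
  [[0, 0.06, 0], [0, 0, 0], 0],
  [[0, 0.05, 0], [0, 0, 0], 0],
  [[0, 0.05, 0], [0, 0, 0], 0],
  [[0, 0.025, 0], [0, 0, 0], 0],
  [[0, 0, 0], [0, 0, 0], 0],
  [[0, 0, 0], [0, 0, 0], 0],
  [[0, 0, 0], [0, 0, 0], 0],
])

```text
clock: 35.47
eef_pos: [0.5976, 0.0749, 0.0596]
tool_rot: [0.682, 0.732, 0.0, 0.0]
ft_force: [0.2, -0.3, 0.9]
grip_width: 0.0001
grasp_force: 0.0
```

Emit:
apply_moves([
  [[0, 0.02, 0], [0, 0, 0], 0],
  [[0, 0.02, 0], [0, 0, 0], 0],
  [[0, 0.015, 0], [0, 0, 0], 0],
  [[0, 0, 0], [0, 0, 0], 0],
  [[0, 0, 0], [0, 0, 0], 0],
  [[0, 0, 0], [0, 0, 0], 0],
  [[0, 0, 0], [0, 0, 0], 0],
  [[0, 0, 0], [0, 0, 0], 0],
])

```text
clock: 36.13
eef_pos: [0.6044, 0.0754, 0.0594]
tool_rot: [0.682, 0.732, -0.003, -0.003]
ft_force: [-13.6, -1.0, 9.7]
grip_width: -0.0001
grasp_force: 7.9
```

Now pressed against the stop at 13.6 N. I back off, lift and check.

Emit:
apply_moves([
  [[0, -0.1, 0], [0, 0, 0], 0],
  [[0, -0.2, 0], [0, 0, 0], 0],
  [[0, -0.2, 0], [0, 0, 0], 0],
  [[0, -0.2, 0], [0, 0, 0], 0],
  [[0, -0.2, -0.1], [0, 0, 0], 0],
  [[0, -0.2, -0.1], [0, 0, 0], 0],
  [[0, -0.1, -0.2], [0, 0, 0], 0],
  [[0, 0, 0], [0, 0, 0], 0],
])

```text
clock: 36.8
eef_pos: [0.3746, 0.0592, 0.1383]
tool_rot: [0.682, 0.732, 0.002, 0.001]
ft_force: [0.8, -0.3, 0.3]
grip_width: -0.0
grasp_force: 0.0
```

```bash
python3 - <<'E'
from h import *
im,d,P=snap('top','t11'); panel(P,.56,.67,-.1,.12);panel(P,.56,.65,.2,.4);st()
cv2.imwrite('pics/c11.png',cv2.resize(im[120:320,120:440,::-1],(800,500)))
E
```

```text
panel 428 ((642.5059204101562, 18.096473693847656), (54.12008285522461, 202.2620086669922), 0.12805745005607605)
panel 378 ((628.32763671875, 301.518310546875), (43.54560852050781, 194.62112426757812), 0.20228666067123413)
{'clock': np.float64(36.85), 'joint_pos': array([ 0.157,  0.094, -0.483,  0.986,  0.   ,  1.656]), 'eef_pos': array([0.377, 0.06 , 0.137]), 'tool_rot': array([0.682, 0.732, 0.003, 0.002]), 'ft_force': array([0.472, 0.008, 0.273]), 'grip_width': np.float64(0.0), 'grasp_force': np.float64(0.0)}
```

View pics/c11.png

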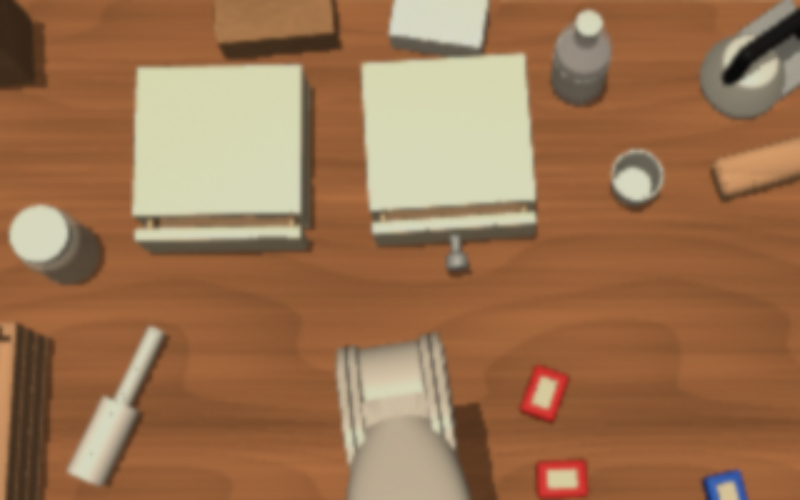

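Both drawers are shut in the crop, with panels at about (220,235) and (455,228), and the bystanders have not moved.

```bash
python3 -c "
from workcell import bot; print(bot.job_done())"
```

```text
the job is handed in; nothing more can be done
None
```

I handed the job in at about 37 s: all three soap bars are in the handle-less drawer and both tins are upright in the knobbed one. The last picture shows both drawers shut and the other things where they were. The hand-in returned no verdict.

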